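# Park the board tray under its dock and latch it

## Robot

A 6-joint arm with a two-finger parallel gripper is mounted at the origin on the work surface. World frame = base frame: x ahead of the robot, y to its left, z up, the work surface at z = 0. Lengths are in m, angles in rad, forces in N, time in s.
With the tool pointing down it reaches from about 0.3 to 0.95 m from the base axis. Payload 3.1 kg.
Tool frame: the origin (TCP) lies midway between the tips of the shut fingers; the grasp point (between the pads) lies 19 mm behind it; y points along the fingers, z is the direction in which the jaws open and shut, and the axes are right-handed (so a half turn about y gives the same grasp; the last joint's range is limited). The gripper opens to 85 mm and grips with 20 to 120 N. Pads are 22 mm wide; open, the fingers measure 114 mm over their backs; the gripper's body (76 mm by 85 mm) begins 54 mm behind the grasp point. The pads swing forward as they close: fully open they stand 13 mm farther back than shut.
Start: joints at [1.12, 0.308, 1.634, -0, 1.2, -0.07], TCP at [0.232, 0.58, 0.231] pointing down, gripper open.
Joint ranges: [-3.06, 3.06], [-0.79, 1.96], [0.05, 2.63], [-1.19, 4.34], [0.05, 2.64], [-2.94, 2.94]. Speed limits (rad/s): [2.79, 2.79, 3.14, 3.14, 3.14, 3.14].

## Interface

Orientations are given as a 3x3 rotation matrix whose columns are the frame's x, y, z axes.
In Python, from cell import robot, capture gives the robot as it stands.
- The arm moves only by the tool send_rows, never from a script. Its arguments are lists of equal length, an entry for each row: "fingers": the gripper command: -1 is shut, 1 is fully open, values between are in proportion; "dp": the shift along the tool's x, y, z in cm, a list of three; "angular": the turn, a rotation vector about the tool's x, y, z in degrees, a list of three. In form: {"fingers": [fingers, ...], "dp": [[dx, dy, dz], ...], "angular": [[ax, ay, az], ...]}. A call has exactly 8 rows; each row is the pose to reach, as a shift and turn from the pose measured when the call began, along the tool's axes at that moment; what a row does not reach only later rows make up. A row lasts 1/12 s, in which the tool goes at most 41.7 mm and 7.16 degrees, less where a joint would pass 70% of its speed; a pose out of reach is approached as far as the arm can. A call with a gripper value outside its range is refused whole. The fingers move at their own pace and stop on an object; "newtons" is the grip in N (left out, the last holds). Time passes only in rows, so rows that repeat a pose let the fingers close, or fill a call up. It gives the time, the measured TCP pose, the force and the opening at its end, in the units of the state.
- robot.state(): the state, without advancing time (a new reading comes with each control period).
- capture(name): name is "scene" or "top" or "wrist"; returns a dict with "img" (384x512x3 uint8, red, green, blue), "fx", "fy", "cx", "cy" (pixels), "world_to_cam" (4x4, takes a point from world to camera coordinates); the wrist camera has in their place "tool_from_camera" (4x4, takes a point from camera to tool coordinates, whose origin is the TCP and whose axes are the tool frame's). Camera axes: x right, y down, z forward; pixel columns grow to the right and rows downward; lengths in m; the calibration is good to about 2 mm. A picture is of the moment at which its call begins: read the wrist's pose just before it. There is no depth.
- robot.job_done(): hands the job in, once; it reports no verdict.
The state is a dict: "time": time; "q": joint angles; "qvel": joint speeds; "effort": joint torques, N m; "eef_pos": TCP position; "tcp_rot": TCP orientation; "ft_force": force on the tool from outside, world axes, zero at the start; "wrist_torque": the same for the moment, N m; "gripper_width": finger opening in m.
Only numpy, scipy, OpenCV 4.12 (cv2) and the standard library are available. Lean on these libraries where they do the work, as an engineer would, in place of code of your own. Each camera call takes 0.05 s, during which the arm holds its last target. There are 200 camera calls.

## Task

The washing machine shakes this bench, so put the grey tray with its two circuit boards away: slide it level, plain end first, into the low beige dock until it is fully home against the back, with its handle left outside. Then swing the steel latch bar over and down across the mouth until it rests fully in its catch. Keep both boards in the tray, do not tip it, and leave everything else on the bench where it is.

Things in the scene. Friction and masses are not known exactly. Their poses are not given: they have to be found in the camera images.
- tray: Loose grey plastic open tray on the bench, about 0.35 kg, slides when pushed or pulled. Origin: centre of its box's underside. Box 120 mm along x, 84 along y, 40 high, walls 4 mm, a divider across, a board in each half. Plain end (+x) enters the dock first. From the -x end a tongue 30 mm wide, 10 high runs to the upright handle plate.
- tray_handle (a point): Grip point on the tray's handle plate, at tray x = -125 mm, y = 0, 50 mm above the tray's underside; axes as the tray. The plate is 12 mm thick along x, 40 mm wide along y, top 68 mm up; 59 mm free between it and the box. Grip it along x or y.
- dock: Beige low dock fixed to the bench, place and yaw vary: two side walls, roof, back, no floor. Origin: middle of the mouth, on the bench; +x points inwards. Inside 92 mm wide (y), 48 high, back stop at x = 124 mm; outside 104 wide, 132 deep, 54 high. Steel hinge plate at the -y edge of the mouth, U-shaped steel catch at the +y edge (y = 52 to 65 mm, 22 mm out from the mouth, 44 high).
- dock_home (a point): Where the tray's origin lies when it is fully home: dock x = 64 mm, y = 0, on the bench; axes as the dock, and the tray's axes are then parallel to them. The handle plate's centre then stands 61 mm outside the mouth.
- latch (a joint): Steel latch bar's angle: 0 = closed, level across the mouth, in the catch (hard stop); grows as it swings up and over to the dock's -y side; 1.57 upright; starts at 2.0 to 2.25; stop at 2.5. Stiff hinge (0.09 N m), stays where left. Bar 7 to 15 mm before the mouth; closed, 29 to 41 mm high, between box and handle plate. A tray over 8 mm short of home blocks it.
- latch_hinge (a point): Hinge axis of the latch, fixed on the dock at dock x = -10, y = -58, z = 35 mm; the axis runs along dock x; axes as the dock.
- latch_pin (a point): Middle of the grip pin near the latch bar's free end: round, 12 mm thick, axis along dock x, sticking 52 mm out of the bar away from the dock. At dock x = -44 mm, 140 mm from the hinge axis: at angle a, y = -58 + 140 cos a, z = 35 + 140 sin a mm (closed: y = 82, z = 35). Can be pinched from above along dock y and led round, or pushed.
- board_a: Green circuit board 44 x 66 mm, parts up to 14 mm high, loose in the tray's inner (+x) half; origin: centre of its underside.
- board_b: Green circuit board like the other, loose in the tray's handle-side (-x) half; origin: centre of its underside.
- tin: Bystander: round stainless tin with twist cap, 76 mm across, 48 mm high; origin: centre of underside.
- pump: Bystander: yellow desoldering pump lying on the bench, about 176 mm along its x, 22 mm thick; origin: near its middle, on the bench.
- sleeve: Bystander: black silicone iron sleeve, 90 mm along its x, 24 mm thick, lying on the dock's roof near the back; origin: middle of its underside.
- meter: Bystander: black multimeter lying flat, 140 mm along x, 75 mm along y, 34 mm high (42 mm at its dial); origin: centre of underside.
- detergent: Bystander: white bottle, 80 mm across, 190 mm high; origin: centre of underside.
- screwdriver: Bystander: screwdriver lying along its x, tip to +x.
Things that resemble listed ones, but are neither listed nor needed, are in the scene too. Leave any purple look-alike of the tray alone. What is shaped like the board_b but black is not meant.

How it is judged:
By the outcome, as a careful person would: the job done as asked, in the order asked, and still so for the second after the job is handed in, with the robot touching nothing.
It also fails if it takes over 64 s, if anything falls off the work surface, if the arm or the gripper's body presses on something with over 40 N, if the wrist force passes 120 N, or if a joint passes its speed limit or range.

## Working session

There is one attempt and no reset: what is moved stays moved. The work goes in short steps, Python scripts to look and compute and a tool call to move; the robot and the scene stay as the last step left them, time stands still between calls to the robot, and variables do not carry over. Pictures are saved under pics/ and viewed, about 8 in all and at most 12, crops included, and the job is handed in when it is done.

Besides the shell and the picture viewer there is one more tool, called after "Request:" as name(argument=value, ...), one argument or row to a line, values as JSON. send_rows: Moves the arm, as the interface text tells. Its arguments: {"type":"object","properties":{"fingers":{"type":"array"},"dp":{"type":"array"},"angular":{"type":"array"},"newtons":{"type":"number"}},"required":["fingers","dp","angular"]}

```bash
mkdir -p pics; ls; python3 - <<'E'
from cell import robot, capture
import cv2,pickle
for n in ("top","scene"):
    c=capture(n); pickle.dump(c,open(f"pics/{n}.pkl","wb"))
    cv2.imwrite(f"pics/{n}0.png",cv2.resize(c["img"][:,:,::-1],(800,600),interpolation=cv2.INTER_CUBIC))
    print(n,c["fx"],c["cx"],c["cy"],c["world_to_cam"])
print(robot.state())
E
```

```text
pics
top 499.0863549218987 251.71149896205864 192.5769742104564 [[-4.61799632e-04 -9.99997716e-01 -2.08675067e-03  2.71360890e-02]
 [-9.93497157e-01  6.96384775e-04 -1.13854792e-01  5.41958315e-01]
 [ 1.13855985e-01  2.02060276e-03 -9.93495210e-01  1.19973394e+00]
 [ 0.00000000e+00  0.00000000e+00  0.00000000e+00  1.00000000e+00]]
scene 418.58627106706746 253.09689987861844 198.9752884767421 [[ 0.83179644  0.55491028 -0.01375728 -0.47977156]
 [ 0.47501186 -0.72441639 -0.49958446 -0.21648902]
 [-0.28719055  0.40901771 -0.86615594  1.19727653]
 [ 0.          0.          0.          1.        ]]
{'time': 0.1, 'q': array([ 1.12031896e+00,  3.08938077e-01,  1.63506255e+00,  6.68876106e-06,
        1.19971660e+00, -6.97072789e-02]), 'qvel': array([ 0.00147926, -0.0021013 , -0.00225737,  0.00060391,  0.00114296,
       -0.00010944]), 'effort': array([-5.95524125e-04, -4.16414595e+01, -2.77642840e+01, -8.35368928e-05,
        4.11171161e-03,  9.19235504e-06]), 'eef_pos': array([0.23197117, 0.57954586, 0.23014781]), 'tcp_rot': array([[ 9.28377743e-01, -9.30639741e-04,  3.71636785e-01],
       [-3.71637918e-01, -1.90990801e-03,  9.28375791e-01],
       [-1.54191332e-04, -9.99997743e-01, -2.11897711e-03]]), 'ft_force': array([ 1.47994812e-04,  2.79275436e-01, -4.03644874e-01]), 'wrist_torque': array([-0.0010216 ,  0.048764  , -0.01257996]), 'gripper_width': 0.08517094081878691}
```

View pics/top0.png

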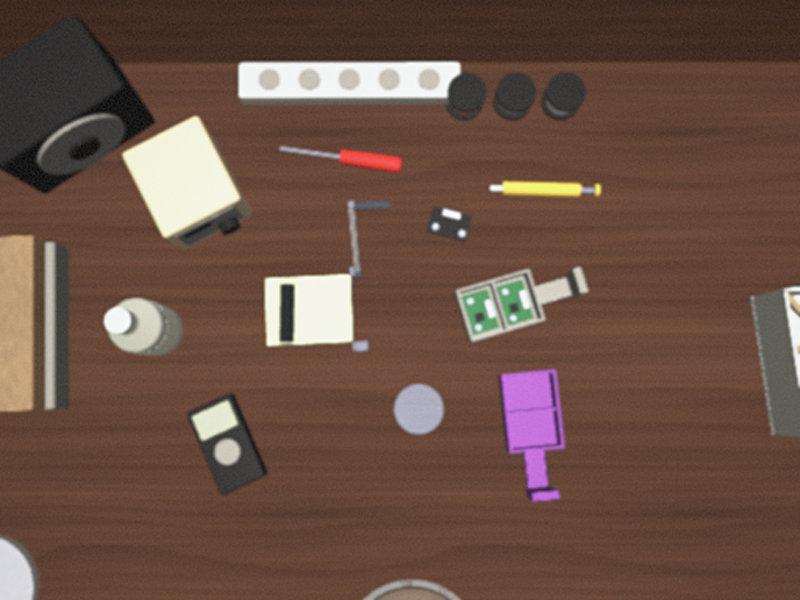

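View pics/scene0.png

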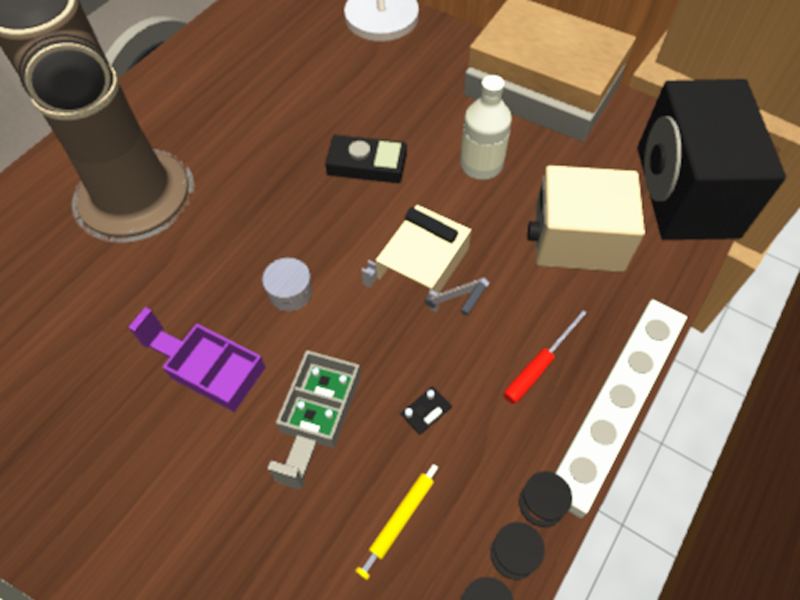

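The tray is at top-view (500,305). Its look-alike is the purple tray at (532,410). The low dock, with latch and sleeve, is at (310,310). The tall beige box at (183,180) is a decoy. The black board at (449,222) is also a decoy. I'll check these in a close crop.

```bash
python3 - <<'E'
import cv2,pickle
c=pickle.load(open("pics/top.pkl","rb"))["img"][:,:,::-1]
cv2.imwrite("pics/crop1.png",cv2.resize(c[122:252,165:387],None,fx=3.6,fy=3.6,interpolation=cv2.INTER_CUBIC))
E
```

```text
(no output)
```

View pics/crop1.png

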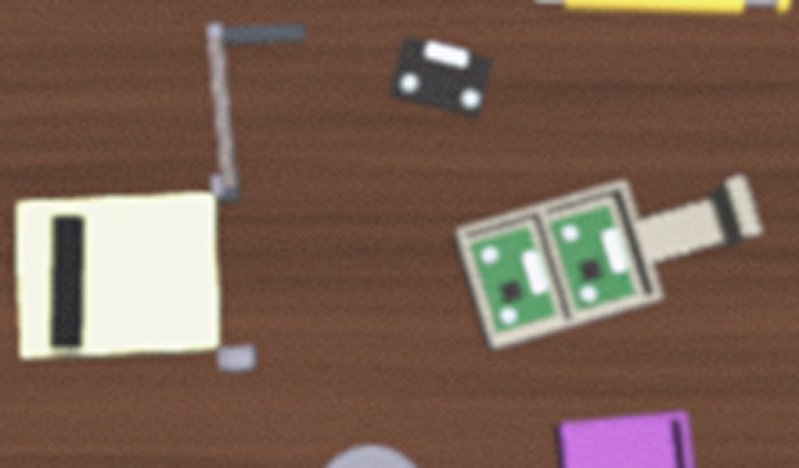

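```bash
cat > h.py <<'E'
import numpy as np,pickle
from scipy.optimize import least_squares
def proj(c,P):
    P=np.atleast_2d(P);W=c["world_to_cam"];Q=P@W[:3,:3].T+W[:3,3]
    return np.c_[c["fx"]*Q[:,0]/Q[:,2]+c["cx"],c["fy"]*Q[:,1]/Q[:,2]+c["cy"]]
def place(p,L):
    L=np.atleast_2d(L)/1000.;s,co=np.sin(p[2]),np.cos(p[2])
    return np.c_[p[0]+co*L[:,0]-s*L[:,1],p[1]+s*L[:,0]+co*L[:,1],L[:,2]]
def fit(c,L,uv,p0):
    r=least_squares(lambda p:(proj(c,place(p,L))-uv).ravel(),p0,x_scale=[.01,.01,.02])
    return r.x,np.sqrt((r.fun**2).mean())
E
python3 - <<'E'
from h import *
c=pickle.load(open("pics/top.pkl","rb"))
f=lambda a:np.array(a)/3.6+[165,122]-.36
d,e=fit(c,[[0,-52,54],[0,52,54],[132,-52,54],[132,52,54]],f([[215,193],[219,349],[16,203],[20,357]]),[.5,.1,1.6]);print("dock",d,e)
t,e2=fit(c,[[60,42,40],[60,-42,40],[-60,-42,40],[-60,42,40],[-131,-20,68],[-131,20,68]],f([[493,348],[458,231],[627,181],[661,298],[743,175],[763,233]]),[.5,-.1,1.6]);print("tray",t,e2)
pin=lambda a:[[x,-58+140*np.cos(a),35+140*np.sin(a)] for x in(-18,-70)]
r=least_squares(lambda a:(proj(c,place(d,pin(a[0])))-f([[222,33],[303,33]])).ravel(),[2.1]);print("latch",r.x,r.fun)
print("pin",place(d,[[-44,-58+140*np.cos(r.x[0]),35+140*np.sin(r.x[0])]]))
print("home",place(d,[[64,0,0]]),"handle now",place(t,[[-125,0,50]]),"handle home",place(d,[[-61,0,50]]),"hinge",place(d,[[-10,-58,35]]))
E
```

```text
dock [0.52884846 0.09240267 1.61285224] 0.31526901111066297
tray [ 0.53486435 -0.14048001  1.85668829] 0.24554050753279985
latch [2.18243631] [ 1.62075555  0.42999961  2.12198586 -0.5396932 ]
pin [[0.66896554 0.05425996 0.14961904]]
home [[0.52615768 0.15634608 0.        ]] handle now [[ 0.57011602 -0.26040632  0.05      ]] handle home [[0.53141312 0.03145661 0.05      ]] hinge [[0.58721761 0.08485004 0.035     ]]
```

```bash
cat >> h.py <<'E'
from scipy.spatial.transform import Rotation as R
DOCK=[0.52885,0.09240,1.61285]; TRAY=[0.53486,-0.14048,1.85669]
def go(pos,zyaw):
    """print tool-frame dp (cm) and angular (deg) to put TCP at pos, pointing down, jaws along zyaw"""
    from cell import robot
    s=robot.state();M=s["tcp_rot"];z=np.array([np.cos(zyaw),np.sin(zyaw),0]);y=np.array([0,0,-1.])
    T=np.c_[np.cross(y,z),y,z]
    print("t",round(s["time"],2),"tcp",s["eef_pos"].round(4),"yaw",np.degrees(np.arctan2(M[1,2],M[0,2])).round(1),"F",s["ft_force"].round(1),"w",round(s["gripper_width"],4),"q",s["q"].round(2))
    print("dp",(100*M.T@(np.array(pos)-s["eef_pos"])).round(2).tolist(),"ang",np.degrees(R.from_matrix(M.T@T).as_rotvec()).round(1).tolist())
E
```

Request:
send_rows(
  fingers=[1, 1, 1, 1, 1, 1, 1, 1],
  dp=[
    [62.6, 0, -65.4],
    [62.6, 0, -65.4],
    [62.6, 0, -65.4],
    [62.6, 0, -65.4],
    [62.6, 0, -65.4],
    [62.6, 0, -65.4],
    [62.6, 0, -65.4],
    [62.6, 0, -65.4],
  ],
  angular=[
    [0, 140, 0],
    [0, 140, 0],
    [0, 140, 0],
    [0, 140, 0],
    [0, 140, 0],
    [0, 140, 0],
    [0, 140, 0],
    [0, 140, 0],
  ],
)

```text
time: 0.77
eef_pos: [0.3565, 0.2689, 0.231]
tcp_rot: [[0.183, 0.0, 0.983], [-0.983, -0.001, 0.183], [0.001, -1.0, -0.0]]
ft_force: [0.3, -0.0, 0.4]
gripper_width: 0.0855
```

```bash
python3 -c "
from h import *
go([.570,-.260,.15],1.857-np.pi)"
```

```text
t 0.77 tcp [0.3565 0.2689 0.231 ] yaw 10.6 F [ 0.3 -0.   0.4] w 0.0855 q [ 0.55 -0.04  2.03 -0.    1.15  0.37]
dp [55.9, 8.17, 11.28] ang [-0.0, 84.2, 0.1]
```

Request:
send_rows(
  fingers=[1, 1, 1, 1, 1, 1, 1, 1],
  dp=[
    [55.9, 3, 11.3],
    [55.9, 3, 11.3],
    [55.9, 3, 11.3],
    [55.9, 3, 11.3],
    [55.9, 3, 11.3],
    [55.9, 3, 11.3],
    [55.9, 3, 11.3],
    [55.9, 3, 11.3],
  ],
  angular=[
    [0, 84.2, 0],
    [0, 84.2, 0],
    [0, 84.2, 0],
    [0, 84.2, 0],
    [0, 84.2, 0],
    [0, 84.2, 0],
    [0, 84.2, 0],
    [0, 84.2, 0],
  ],
)

```text
time: 1.43
eef_pos: [0.4808, -0.04, 0.2138]
tcp_rot: [[-0.729, -0.0, 0.685], [-0.685, -0.001, -0.729], [0.001, -1.0, 0.001]]
ft_force: [0.5, 0.9, -0.1]
gripper_width: 0.0855
```

```bash
python3 -c "
from h import *
go([.570,-.260,.15],1.857-np.pi)"
```

```text
t 1.43 tcp [ 0.4808 -0.04    0.2138] yaw -46.8 F [ 0.5  0.9 -0.1] w 0.0855 q [-0.17  0.05  1.98 -0.    1.11  0.64]
dp [8.56, 6.4, 22.14] ang [-0.1, 26.8, 0.0]
```

Request:
send_rows(
  fingers=[0.1, 0.1, 0.1, 0.1, 0.1, 0.1, 0.1, 0.1],
  dp=[
    [8.56, 6.4, 22.1],
    [8.56, 6.4, 22.1],
    [8.56, 6.4, 22.1],
    [8.56, 6.4, 22.1],
    [8.56, 6.4, 22.1],
    [8.56, 6.4, 22.1],
    [8.56, 6.4, 22.1],
    [8.56, 6.4, 22.1],
  ],
  angular=[
    [0, 26.8, 0],
    [0, 26.8, 0],
    [0, 26.8, 0],
    [0, 26.8, 0],
    [0, 26.8, 0],
    [0, 26.8, 0],
    [0, 26.8, 0],
    [0, 26.8, 0],
  ],
)

```text
time: 2.1
eef_pos: [0.5688, -0.2611, 0.1478]
tcp_rot: [[-0.96, -0.003, 0.28], [-0.28, 0.001, -0.96], [0.003, -1.0, -0.002]]
ft_force: [0.2, -0.5, -0.1]
gripper_width: 0.0468
```

```bash
python3 -c "
from h import *
go([.570,-.260,.036],1.857-np.pi)
from cell import capture
import cv2
c=capture('wrist');pickle.dump(c,open('pics/w1.pkl','wb'));cv2.imwrite('pics/w1.png',c['img'][:,:,::-1])"
```

```text
t 2.1 tcp [ 0.5688 -0.2611  0.1478] yaw -73.8 F [ 0.2 -0.5 -0.1] w 0.0468 q [-0.5   0.4   1.69 -0.    1.05  0.79]
dp [-0.17, 11.18, -0.06] ang [0.1, -0.2, 0.2]
```

View pics/w1.png

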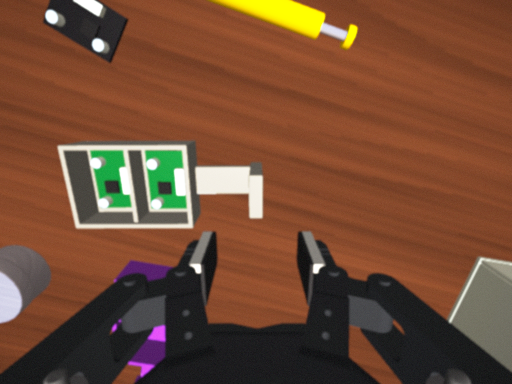

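The wrist view shows the plate (257,190) on the midline of the jaws (256) and square to them, so I descend and grip.

Request:
send_rows(
  fingers=[0.1, 0.1, 0.1, 0.1, 0.1, 0.1, 0.1, 0.1],
  dp=[
    [-0.2, 2.5, 0],
    [-0.2, 5, 0],
    [-0.2, 7.5, 0],
    [-0.2, 9.5, 0],
    [-0.2, 11, 0],
    [-0.2, 11.3, 0],
    [-0.2, 11.3, 0],
    [-0.2, 11.3, 0],
  ],
  angular=[
    [0, 0, 0],
    [0, 0, 0],
    [0, 0, 0],
    [0, 0, 0],
    [0, 0, 0],
    [0, 0, 0],
    [0, 0, 0],
    [0, 0, 0],
  ],
)

```text
time: 2.82
eef_pos: [0.571, -0.2584, 0.0368]
tcp_rot: [[-0.959, -0.001, 0.282], [-0.282, 0.0, -0.959], [0.001, -1.0, -0.001]]
ft_force: [-0.3, -0.4, 0.6]
gripper_width: 0.0471
```

Request:
send_rows(
  fingers=[-1, -1, -1, -1, -1, -1, -1, -1],
  dp=[
    [0, 0, 0],
    [0, 0, 0],
    [0, 0, 0],
    [0, 0, 0],
    [0, 0, 0],
    [0, 0, 0],
    [0, 0, 0],
    [0, 0, 0],
  ],
  angular=[
    [0, 0, 0],
    [0, 0, 0],
    [0, 0, 0],
    [0, 0, 0],
    [0, 0, 0],
    [0, 0, 0],
    [0, 0, 0],
    [0, 0, 0],
  ],
  newtons=40,
)

```text
time: 3.48
eef_pos: [0.5723, -0.259, 0.0386]
tcp_rot: [[-0.959, 0.001, 0.282], [-0.282, -0.001, -0.959], [-0.001, -1.0, 0.001]]
ft_force: [-0.7, 0.1, 6.3]
gripper_width: 0.0112
```

```bash
python3 -c "
from h import *
go([.570,-.260,.036],1.857-np.pi)
for x in (-140-64,-61-25,-61): print(place(DOCK,[[x,0,36]]), end=' '); go(place(DOCK,[[x,0,36]])[0],DOCK[2]-np.pi)
"
```

```text
t 3.48 tcp [ 0.5723 -0.259   0.0386] yaw -73.6 F [-0.7  0.1  6.3] w 0.0112 q [-0.49  0.55  1.73 -0.    0.86  0.79]
dp [0.24, 0.26, 0.03] ang [-0.1, -0.0, -0.0]
[[ 0.53742642 -0.11141964  0.036     ]] t 3.48 tcp [ 0.5723 -0.259   0.0386] yaw -73.6 F [-0.7  0.1  6.3] w 0.0112 q [-0.49  0.55  1.73 -0.    0.86  0.79]
dp [-0.82, 0.24, -15.15] ang [-0.1, 14.0, -0.1]
[[0.53246555 0.00647603 0.036     ]] t 3.48 tcp [ 0.5723 -0.259   0.0386] yaw -73.6 F [-0.7  0.1  6.3] w 0.0112 q [-0.49  0.55  1.73 -0.    0.86  0.79]
dp [-3.67, 0.23, -26.6] ang [-0.1, 14.0, -0.1]
[[0.53141452 0.03145393 0.036     ]] t 3.48 tcp [ 0.5723 -0.259   0.0386] yaw -73.6 F [-0.7  0.1  6.3] w 0.0112 q [-0.49  0.55  1.73 -0.    0.86  0.79]
dp [-4.27, 0.23, -29.02] ang [-0.1, 14.0, -0.1]
```

Request:
send_rows(
  fingers=[-1, -1, -1, -1, -1, -1, -1, -1],
  dp=[
    [-0.05, 0, -1],
    [-0.15, 0, -3],
    [-0.3, 0, -5.5],
    [-0.4, 0, -8],
    [-0.55, 0, -10.5],
    [-0.7, 0, -13],
    [-0.8, 0, -14.8],
    [-0.82, 0, -15.1],
  ],
  angular=[
    [0, 1, 0],
    [0, 3, 0],
    [0, 5.5, 0],
    [0, 8, 0],
    [0, 10.5, 0],
    [0, 12.5, 0],
    [0, 13.7, 0],
    [0, 14, 0],
  ],
)

```text
time: 4.15
eef_pos: [0.5368, -0.11, 0.0386]
tcp_rot: [[-0.999, 0.001, 0.043], [-0.043, -0.001, -0.999], [-0.001, -1.0, 0.001]]
ft_force: [0.1, -1.4, -1.2]
gripper_width: 0.0118
```

```bash
cat >s.py <<'E'
from h import *
from cell import capture
import cv2,sys
go(place(DOCK,[[-204,0,36]])[0],DOCK[2]-np.pi)
c=capture('top');pickle.dump(c,open('pics/top.pkl','wb'))
cv2.imwrite(f'pics/{sys.argv[1]}.png',cv2.resize(c["img"][122:252,165:387,::-1],None,fx=3.6,fy=3.6,interpolation=cv2.INTER_CUBIC))
E
python3 s.py t2
```

```text
t 4.15 tcp [ 0.5368 -0.11    0.0386] yaw -87.5 F [ 0.1 -1.4 -1.2] w 0.0118 q [-0.28  0.43  1.93 -0.    0.79  1.25]
dp [-0.05, 0.26, 0.14] ang [-0.0, 0.1, -0.0]
```

View pics/t2.png

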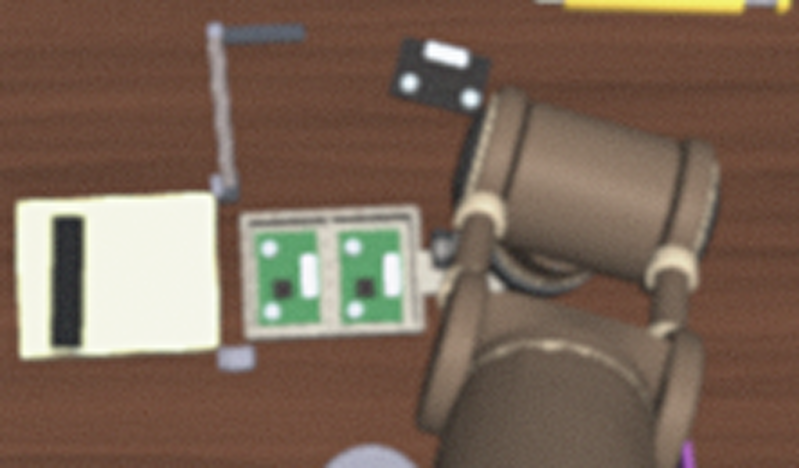

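The tray sits square before the mouth, front corners (242,214) and (249,338), both boards in. Next I fit its pose in the dock frame.

```bash
python3 - <<'E'
from h import *
c=pickle.load(open("pics/top.pkl","rb"))
f=lambda a:np.array(a)/3.6+[165,122]-.36
t,e2=fit(c,[[60,42,40],[60,-42,40],[-60,-42,40],[-60,42,40]],f([[249,338],[242,214],[417,208],[424,329]]),[.53,.0,1.6]);print("tray",t,e2)
d=t-DOCK;a=DOCK[2];print("in dock mm",1000*(np.cos(a)*d[0]+np.sin(a)*d[1]),1000*(-np.sin(a)*d[0]+np.cos(a)*d[1]),"yaw deg",np.degrees(d[2]))
E
```

```text
tray [0.5295623  0.01353175 1.61745167] 0.2524000142429743
in dock mm -78.82846471844407 2.6040515670427675 yaw deg 0.26365622894666907
```

Request:
send_rows(
  fingers=[-1, -1, -1, -1, -1, -1, -1, -1],
  dp=[
    [-0.25, 0, 0],
    [-0.25, 0, -0.3],
    [-0.25, 0, -1],
    [-0.25, 0, -1.8],
    [-0.25, 0, -2.8],
    [-0.25, 0, -3.8],
    [-0.25, 0, -4.8],
    [-0.25, 0, -5.5],
  ],
  angular=[
    [0, 0, 0],
    [0, 0, 0],
    [0, 0, 0],
    [0, 0, 0],
    [0, 0, 0],
    [0, 0, 0],
    [0, 0, 0],
    [0, 0, 0],
  ],
)

```text
time: 4.87
eef_pos: [0.5371, -0.0537, 0.0386]
tcp_rot: [[-0.999, 0.0, 0.044], [-0.044, 0.0, -0.999], [-0.0, -1.0, -0.0]]
ft_force: [0.3, -2.4, 0.1]
gripper_width: 0.0115
```

```bash
python3 -c "
from h import *
go(place(DOCK,[[-61,-2.0,38]])[0],DOCK[2]-np.pi)"
```

```text
t 4.87 tcp [ 0.5371 -0.0537  0.0386] yaw -87.5 F [ 0.3 -2.4  0.1] w 0.0115 q [-0.18  0.41  1.95  0.    0.78  1.35]
dp [-0.01, 0.06, -8.53] ang [0.0, 0.1, -0.0]
```

Request:
send_rows(
  fingers=[-1, -1, -1, -1, -1, -1, -1, -1],
  dp=[
    [0, 0, -0.6],
    [0, 0, -1.6],
    [0, 0, -2.7],
    [0, 0, -3.8],
    [0, 0, -4.9],
    [0, 0, -6],
    [0, 0, -7],
    [0, 0, -7.5],
  ],
  angular=[
    [0, 0, 0],
    [0, 0, 0],
    [0, 0, 0],
    [0, 0, 0],
    [0, 0, 0],
    [0, 0, 0],
    [0, 0, 0],
    [0, 0, 0],
  ],
)

```text
time: 5.53
eef_pos: [0.5336, 0.0228, 0.0386]
tcp_rot: [[-0.999, 0.0, 0.045], [-0.045, 0.0, -0.999], [-0.0, -1.0, -0.0]]
ft_force: [-0.5, -1.9, -0.2]
gripper_width: 0.0113
```

Request:
send_rows(
  fingers=[-1, -1, -1, -1, -1, -1, -1, -1],
  dp=[
    [0, 0, -0.2],
    [0, 0, -0.4],
    [0, 0, -0.6],
    [0, 0, -0.8],
    [0, 0, -1.0],
    [0, 0, -1.1],
    [0, 0, -1.2],
    [0, 0, -1.2],
  ],
  angular=[
    [0, 0, 0],
    [0, 0, 0],
    [0, 0, 0],
    [0, 0, 0],
    [0, 0, 0],
    [0, 0, 0],
    [0, 0, 0],
    [0, 0, 0],
  ],
)

```text
time: 6.2
eef_pos: [0.5332, 0.0327, 0.0386]
tcp_rot: [[-0.999, 0.0, 0.046], [-0.046, -0.003, -0.999], [-0.0, -1.0, 0.003]]
ft_force: [-0.4, -9.9, -0.4]
gripper_width: 0.0113
```

```bash
python3 -c "
from h import *
go(place(DOCK,[[-61,-2.0,38]])[0],DOCK[2]-np.pi)"
```

```text
t 6.2 tcp [0.5332 0.0327 0.0386] yaw -87.4 F [-0.4 -9.9 -0.4] w 0.0113 q [-0.02  0.4   1.96 -0.    0.78  1.51]
dp [-0.01, 0.06, 0.11] ang [-0.2, 0.2, -0.0]
```

Request:
send_rows(
  fingers=[-1, -1, -1, -1, -1, -1, -1, -1],
  dp=[
    [0, 0, -0.1],
    [0, 0, -0.2],
    [0, 0, -0.3],
    [0, 0, -0.4],
    [0, 0, -0.4],
    [0, 0, -0.4],
    [0, 0, -0.2],
    [0, 0, 0],
  ],
  angular=[
    [0, 0, 0],
    [0, 0, 0],
    [0, 0, 0],
    [0, 0, 0],
    [0, 0, 0],
    [0, 0, 0],
    [0, 0, 0],
    [0, 0, 0],
  ],
)

```text
time: 6.87
eef_pos: [0.5331, 0.0325, 0.0386]
tcp_rot: [[-0.999, 0.0, 0.043], [-0.043, -0.001, -0.999], [-0.0, -1.0, 0.001]]
ft_force: [-0.5, 3.6, 1.0]
gripper_width: 0.0117
```

Request:
send_rows(
  fingers=[-0.4, -0.2, 0, 0.1, 0.1, 0.1, 0.1, 0.1],
  dp=[
    [0, 0, 0],
    [0, 0, 0],
    [0, 0, 0],
    [0, 0, 0],
    [0, 0, 0],
    [0, 0, 0],
    [0, 0, 0],
    [0, 0, 0],
  ],
  angular=[
    [0, 0, 0],
    [0, 0, 0],
    [0, 0, 0],
    [0, 0, 0],
    [0, 0, 0],
    [0, 0, 0],
    [0, 0, 0],
    [0, 0, 0],
  ],
)

```text
time: 7.53
eef_pos: [0.5331, 0.0326, 0.0386]
tcp_rot: [[-0.999, 0.0, 0.043], [-0.043, -0.001, -0.999], [-0.0, -1.0, 0.001]]
ft_force: [0.0, -0.4, 0.1]
gripper_width: 0.0471
```

```bash
python3 -c "
from h import *
go(place(DOCK,[[-61,-2.0,38]])[0],DOCK[2]-np.pi)"
```

```text
t 7.53 tcp [0.5331 0.0326 0.0386] yaw -87.5 F [ 0.  -0.4  0.1] w 0.0471 q [-0.02  0.4   1.96 -0.    0.78  1.51]
dp [-0.02, 0.06, 0.11] ang [-0.1, 0.1, -0.0]
```

Request:
send_rows(
  fingers=[0.1, 0.1, 0.1, 0.1, 0.1, 0.1, 0.1, 0.1],
  dp=[
    [0, -3, 0],
    [0, -7, 0],
    [0, -11, 0],
    [0, -14, 0],
    [0, -17, 0],
    [-4, -17, -0.5],
    [-8, -17, -1],
    [-12, -17, -1.5],
  ],
  angular=[
    [0, 0, 0],
    [0, 0, 0],
    [0, 0, 0],
    [0, -7, 0],
    [0, -14, 0],
    [0, -21, 0],
    [0, -28, 0],
    [0, -35, 0],
  ],
)

```text
time: 8.2
eef_pos: [0.654, 0.0533, 0.2108]
tcp_rot: [[-0.79, 0.004, 0.613], [-0.613, -0.001, -0.79], [-0.002, -1.0, 0.003]]
ft_force: [0.5, 0.7, 0.6]
gripper_width: 0.0466
```

```bash
python3 -c "
from h import *
go([.669,.054,.20],DOCK[2]-np.pi/2)"
```

```text
t 8.2 tcp [0.654  0.0533 0.2108] yaw -52.2 F [0.5 0.7 0.6] w 0.0466 q [ 0.02  0.38  1.58 -0.    1.18  0.93]
dp [-1.23, 1.09, 0.86] ang [-0.2, -54.6, -0.0]
```

Request:
send_rows(
  fingers=[0.1, 0.1, 0.1, 0.1, 0.1, 0.1, 0.1, 0.1],
  dp=[
    [-1.2, 0, 0.9],
    [-1.2, 0, 0.9],
    [-1.2, 0, 0.9],
    [-1.2, 0, 0.9],
    [-1.2, 0, 0.9],
    [-1.2, 0, 0.9],
    [-1.2, 0, 0.9],
    [-1.2, 0, 0.9],
  ],
  angular=[
    [0, -54.6, 0],
    [0, -54.6, 0],
    [0, -54.6, 0],
    [0, -54.6, 0],
    [0, -54.6, 0],
    [0, -54.6, 0],
    [0, -54.6, 0],
    [0, -54.6, 0],
  ],
)

```text
time: 8.87
eef_pos: [0.6688, 0.0536, 0.2105]
tcp_rot: [[0.048, 0.003, 0.999], [-0.999, -0.001, 0.048], [0.001, -1.0, 0.003]]
ft_force: [0.0, -0.9, -0.6]
gripper_width: 0.0473
```

```bash
python3 - <<'E'
from h import *
go([.669,.054,.131],DOCK[2]-np.pi/2)
from cell import capture,robot
import cv2
s=robot.state();c=capture('wrist')
T=np.eye(4);T[:3,:3]=s["tcp_rot"];T[:3,3]=s["eef_pos"];c["world_to_cam"]=np.linalg.inv(T@c["tool_from_camera"])
pickle.dump(c,open('pics/w2.pkl','wb'));cv2.imwrite('pics/w2.png',c['img'][:,:,::-1])
a=2.182
print("expect pin ends",proj(c,place(DOCK,[[x,-58+140*np.cos(a),35+140*np.sin(a)] for x in(-18,-44,-70)])).round())
E
```

```text
t 8.87 tcp [0.6688 0.0536 0.2105] yaw 2.7 F [ 0.  -0.9 -0.6] w 0.0473 q [ 0.02  0.41  1.54 -0.    1.19 -0.03]
dp [-0.05, 7.95, 0.0] ang [-0.2, 0.3, 0.1]
expect pin ends [[257. 176.]
 [257. 207.]
 [256. 236.]]
```

View pics/w2.png

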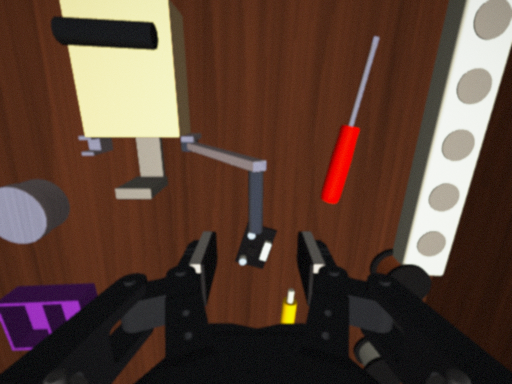

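The pin runs (256,170) to (255,233), centred between the jaws and close to the prediction. The tray box is out of sight under the roof, with only the tongue and handle outside. I go down and pinch.

Request:
send_rows(
  fingers=[0.1, 0.1, 0.1, 0.1, 0.1, 0.1, 0.1, 0.1],
  dp=[
    [0, 2, 0],
    [0, 4, 0],
    [0, 6, 0],
    [0, 7.5, 0],
    [0, 7.8, 0],
    [0, 7.8, 0],
    [0, 7.8, 0],
    [0, 7.8, 0],
  ],
  angular=[
    [0, 0, 0],
    [0, 0, 0],
    [0, 0, 0],
    [0, 0, 0],
    [0, 0, 0],
    [0, 0, 0],
    [0, 0, 0],
    [0, 0, 0],
  ],
)

```text
time: 9.58
eef_pos: [0.6702, 0.0535, 0.1342]
tcp_rot: [[0.049, 0.006, 0.999], [-0.999, -0.001, 0.049], [0.002, -1.0, 0.006]]
ft_force: [1.0, -0.2, 0.1]
gripper_width: 0.0469
```

Request:
send_rows(
  fingers=[-1, -1, -1, -1, -1, -1, -1, -1],
  dp=[
    [0, 0, 0],
    [0, 0, 0],
    [0, 0, 0],
    [0, 0, 0],
    [0, 0, 0],
    [0, 0, 0],
    [0, 0, 0],
    [0, 0, 0],
  ],
  angular=[
    [0, 0, 0],
    [0, 0, 0],
    [0, 0, 0],
    [0, 0, 0],
    [0, 0, 0],
    [0, 0, 0],
    [0, 0, 0],
    [0, 0, 0],
  ],
  newtons=25,
)

```text
time: 10.25
eef_pos: [0.6713, 0.0535, 0.1351]
tcp_rot: [[0.049, 0.008, 0.999], [-0.999, -0.001, 0.049], [0.002, -1.0, 0.008]]
ft_force: [1.9, -0.3, 3.1]
gripper_width: 0.0107
```

```bash
cat > arc.py <<'E'
from h import *
from cell import robot
s=robot.state();M=s["tcp_rot"];p=s["eef_pos"]-.019*M[:,1]
Rz=R.from_euler('z',DOCK[2]).as_matrix()
q=1000*Rz.T@(p-[DOCK[0],DOCK[1],0]); v=q[1:]-[-58,35]
a0=np.arctan2(v[1],v[0]);print("grasp in dock",q.round(1),"r",np.hypot(*v).round(1),"angle",a0.round(3),"F",s["ft_force"].round(1),"w",s["gripper_width"].round(4),"yaw",np.degrees(np.arctan2(M[1,2],M[0,2])).round(1),"t",s["time"])
for i in range(1,9):
    for n in(0.6,0.4):
        a=max(a0-n*i/8,-.02);r=140+(np.hypot(*v)-140)*(1-i/8)
        d=Rz@np.array([0,(-58+r*np.cos(a)-q[1]),(35+r*np.sin(a)-q[2])])/10
        print(n,(M.T@d).round(2).tolist(),end="  ")
    print()
E
python3 arc.py
```

```text
Traceback (most recent call last):
  File "arc.py", line 6, in <module>
    a0=np.arctan2(v[1],v[0]);print("grasp in dock",q.round(1),"r",np.hypot(*v).round(1),"angle",a0.round(3),"F",s["ft_force"].round(1),"w",s["gripper_width"].round(4),"yaw",np.degrees(np.arctan2(M[1,2],M[0,2])).round(1),"t",s["time"])
                                                                                                                                           ^^^^^^^^^^^^^^^^^^^^^^^^
AttributeError: 'float' object has no attribute 'round'
```

```bash
sed -i 's/s\["gripper_width"\].round(4)/round(s["gripper_width"],4)/' arc.py; python3 arc.py
```

```text
grasp in dock [ -44.8 -140.5  154.1] r 144.9 angle 2.177 F [ 1.9 -0.3  3.1] w 0.0107 yaw 2.8 t 10.25
0.6 [-0.01, -0.54, -0.94]  0.4 [-0.0, -0.35, -0.63]  
0.6 [-0.01, -1.01, -1.92]  0.4 [-0.01, -0.67, -1.28]  
0.6 [-0.02, -1.39, -2.92]  0.4 [-0.01, -0.95, -1.94]  
0.6 [-0.02, -1.71, -3.95]  0.4 [-0.02, -1.2, -2.62]  
0.6 [-0.03, -1.94, -4.99]  0.4 [-0.02, -1.41, -3.3]  
0.6 [-0.04, -2.09, -6.04]  0.4 [-0.02, -1.59, -3.98]  
0.6 [-0.04, -2.16, -7.1]  0.4 [-0.03, -1.73, -4.68]  
0.6 [-0.05, -2.16, -8.15]  0.4 [-0.03, -1.84, -5.37]
```

```bash
python3 - <<'E'
s=open('arc.py').read()
i=s.index("v=q[1:]")
s=s[:i]+'''
a0=np.arccos((q[1]+58)/140);dz=q[2]-35-140*np.sin(a0)
print("q",q.round(1),"angle",a0.round(3),"dz",dz.round(1),"F",s["ft_force"].round(1),"w",round(s["gripper_width"],4),"t",s["time"])
for n in (.7,.55):
    o=[]
    for i in range(1,9):
        a=max(a0-n*i/8,0)
        o.append((M.T@Rz@np.array([0,-58+140*np.cos(a)-q[1],35+140*np.sin(a)+dz-q[2]])/10).round(2).tolist())
    print(n,o)
'''
open('arc.py','w').write(s)
E
python3 arc.py
```

```text
q [ -44.8 -140.5  154.1] angle 2.201 dz 6.0 F [ 1.9 -0.3  3.1] w 0.0107 t 10.25
0.7 [[-0.01, -0.69, -1.01], [-0.01, -1.28, -2.08], [-0.02, -1.78, -3.2], [-0.03, -2.18, -4.36], [-0.03, -2.48, -5.55], [-0.04, -2.67, -6.76], [-0.05, -2.75, -7.98], [-0.06, -2.73, -9.2]]
0.55 [[-0.0, -0.55, -0.79], [-0.01, -1.04, -1.62], [-0.01, -1.47, -2.48], [-0.02, -1.84, -3.37], [-0.03, -2.15, -4.28], [-0.03, -2.4, -5.21], [-0.04, -2.58, -6.15], [-0.04, -2.7, -7.11]]
```

Request:
send_rows(
  fingers=[-1, -1, -1, -1, -1, -1, -1, -1],
  dp=[
    [0, -0.55, -0.8],
    [0, -1.04, -1.6],
    [0, -1.47, -2.5],
    [0, -1.84, -3.4],
    [0, -2.15, -4.3],
    [0, -2.4, -5.2],
    [0, -2.6, -6.15],
    [0, -2.7, -7.1],
  ],
  angular=[
    [0, 0, 0],
    [0, 0, 0],
    [0, 0, 0],
    [0, 0, 0],
    [0, 0, 0],
    [0, 0, 0],
    [0, 0, 0],
    [0, 0, 0],
  ],
)

```text
time: 10.92
eef_pos: [0.5994, 0.0502, 0.1626]
tcp_rot: [[0.049, 0.009, 0.999], [-0.999, -0.001, 0.049], [0.001, -1.0, 0.009]]
ft_force: [1.8, 0.7, 4.1]
gripper_width: 0.0109
```

```bash
python3 arc.py
```

```text
q [-45.1 -68.6 181.6] angle 1.646 dz 7.0 F [1.8 0.7 4.1] w 0.0109 t 10.9167
0.7 [[-0.01, -0.05, -1.22], [-0.02, 0.01, -2.45], [-0.02, 0.17, -3.66], [-0.03, 0.44, -4.86], [-0.04, 0.81, -6.02], [-0.05, 1.28, -7.15], [-0.06, 1.85, -8.24], [-0.06, 2.51, -9.27]]
0.55 [[-0.01, -0.05, -0.96], [-0.01, -0.03, -1.92], [-0.02, 0.05, -2.88], [-0.03, 0.2, -3.83], [-0.03, 0.42, -4.77], [-0.04, 0.69, -5.69], [-0.04, 1.03, -6.59], [-0.05, 1.44, -7.47]]
```

Low forces; it follows the arc well.

Request:
send_rows(
  fingers=[-1, -1, -1, -1, -1, -1, -1, -1],
  dp=[
    [0, -0.05, -0.96],
    [0, 0, -1.92],
    [0, 0.05, -2.88],
    [0, 0.2, -3.83],
    [0, 0.42, -4.77],
    [0, 0.7, -5.7],
    [0, 1.03, -6.6],
    [0, 1.44, -7.5],
  ],
  angular=[
    [0, 0, 0],
    [0, 0, 0],
    [0, 0, 0],
    [0, 0, 0],
    [0, 0, 0],
    [0, 0, 0],
    [0, 0, 0],
    [0, 0, 0],
  ],
)

```text
time: 11.58
eef_pos: [0.5236, 0.0466, 0.1469]
tcp_rot: [[0.049, 0.009, 0.999], [-0.999, -0.001, 0.049], [0.001, -1.0, 0.009]]
ft_force: [0.9, 0.9, 2.0]
gripper_width: 0.0106
```

```bash
python3 arc.py
```

```text
q [-45.5   7.4 165.9] angle 1.085 dz 7.1 F [0.9 0.9 2. ] w 0.0106 t 11.5833
0.7 [[-0.01, 0.61, -1.06], [-0.01, 1.31, -2.07], [-0.02, 2.09, -3.01], [-0.03, 2.96, -3.88], [-0.03, 3.89, -4.66], [-0.04, 4.9, -5.37], [-0.05, 5.96, -5.98], [-0.05, 7.07, -6.5]]
0.55 [[-0.01, 0.47, -0.84], [-0.01, 1.0, -1.64], [-0.02, 1.58, -2.41], [-0.02, 2.21, -3.14], [-0.03, 2.89, -3.82], [-0.03, 3.62, -4.45], [-0.04, 4.39, -5.03], [-0.04, 5.19, -5.55]]
```

Request:
send_rows(
  fingers=[-1, -1, -1, -1, -1, -1, -1, -1],
  dp=[
    [0, 0.47, -0.84],
    [0, 1.0, -1.64],
    [0, 1.58, -2.41],
    [0, 2.21, -3.14],
    [0, 2.89, -3.82],
    [0, 3.62, -4.45],
    [0, 4.39, -5.03],
    [0, 5.19, -5.55],
  ],
  angular=[
    [0, 0, 0],
    [0, 0, 0],
    [0, 0, 0],
    [0, 0, 0],
    [0, 0, 0],
    [0, 0, 0],
    [0, 0, 0],
    [0, 0, 0],
  ],
)

```text
time: 12.25
eef_pos: [0.4679, 0.0438, 0.0936]
tcp_rot: [[0.049, 0.009, 0.999], [-0.999, -0.001, 0.049], [0.001, -1.0, 0.009]]
ft_force: [1.5, 0.6, 1.4]
gripper_width: 0.0115
```

```bash
python3 arc.py
```

```text
q [-46.   63.1 112.6] angle 0.525 dz 7.4 F [1.5 0.6 1.4] w 0.0115 t 12.25
0.7 [[-0.0, 1.08, -0.58], [-0.01, 2.21, -1.06], [-0.01, 3.37, -1.44], [-0.02, 4.56, -1.71], [-0.02, 5.78, -1.88], [-0.02, 7.0, -1.95], [-0.02, 7.0, -1.95], [-0.02, 7.0, -1.95]]
0.55 [[-0.0, 0.84, -0.46], [-0.01, 1.72, -0.86], [-0.01, 2.62, -1.2], [-0.01, 3.54, -1.48], [-0.02, 4.48, -1.7], [-0.02, 5.43, -1.84], [-0.02, 6.39, -1.93], [-0.02, 7.0, -1.95]]
```

Request:
send_rows(
  fingers=[-1, -1, -1, -1, -1, -1, -1, -1],
  dp=[
    [0, 0.84, -0.46],
    [0, 1.72, -0.86],
    [0, 2.62, -1.2],
    [0, 3.54, -1.48],
    [0, 4.48, -1.7],
    [0, 5.43, -1.84],
    [0, 6.39, -1.93],
    [0, 6.8, -1.95],
  ],
  angular=[
    [0, 0, 0],
    [0, 0, 0],
    [0, 0, 0],
    [0, 0, 0],
    [0, 0, 0],
    [0, 0, 0],
    [0, 0, 0],
    [0, 0, 0],
  ],
)

```text
time: 12.92
eef_pos: [0.45, 0.0428, 0.0258]
tcp_rot: [[0.049, 0.009, 0.999], [-0.999, -0.001, 0.049], [0.001, -1.0, 0.009]]
ft_force: [-6.6, 0.7, 34.0]
gripper_width: 0.0109
```

```bash
python3 arc.py 2>/dev/null| head -1; python3 -c "
from h import *
go([.5,0,0],0)"
```

```text
q [-46.2  81.1  44.8] angle 0.115 dz -6.3 F [-6.6  0.7 34. ] w 0.0109 t 12.9167
t 12.92 tcp [0.45   0.0428 0.0258] yaw 2.8 F [-6.6  0.7 34. ] w 0.0109 q [-0.    0.3   2.16 -0.    0.67 -0.05]
dp [4.51, 2.63, 4.77] ang [-0.5, 2.8, 0.1]
```

The upward 34 N suggests the latch is on its stop. I release, rise and look.

Request:
send_rows(
  fingers=[-0.5, -0.3, -0.1, 0.0, 0.0, 0.0, 0.0, 0.0],
  dp=[
    [0, -0.1, 0],
    [0, -0.1, 0],
    [0, -0.1, 0],
    [0, -0.1, 0],
    [0, -0.1, 0],
    [0, -2, 0],
    [0, -4, 0],
    [0, -7, 0],
  ],
  angular=[
    [0, 0, 0],
    [0, 0, 0],
    [0, 0, 0],
    [0, 0, 0],
    [0, 0, 0],
    [0, 0, 0],
    [0, 0, 0],
    [0, 0, 0],
  ],
)

```text
time: 13.58
eef_pos: [0.4465, 0.0428, 0.0943]
tcp_rot: [[0.049, 0.002, 0.999], [-0.999, -0.001, 0.049], [0.001, -1.0, 0.002]]
ft_force: [0.3, -0.3, 0.2]
gripper_width: 0.0427
```

Request:
send_rows(
  fingers=[0, 0, 0, 0, 0, 0, 0, 0],
  dp=[
    [0, -4, 0],
    [0, -8, 0],
    [0, -12, 0],
    [0, -15, 0],
    [2, -15, 0],
    [6, -15, 0],
    [8, -15, 0],
    [8, -15, 0],
  ],
  angular=[
    [0, 0, 0],
    [0, 0, 0],
    [0, 0, 0],
    [0, 0, 0],
    [0, 0, 0],
    [0, 0, 0],
    [0, 0, 0],
    [0, 0, 0],
  ],
)

```text
time: 14.25
eef_pos: [0.45, -0.0401, 0.2447]
tcp_rot: [[0.045, 0.003, 0.999], [-0.999, -0.003, 0.045], [0.003, -1.0, 0.003]]
ft_force: [-1.1, -0.0, -0.7]
gripper_width: 0.0427
```

```bash
python3 - <<'E'
from h import *
from cell import capture,robot
import cv2
s=robot.state();c=capture('wrist');d=capture('scene')
T=np.eye(4);T[:3,:3]=s["tcp_rot"];T[:3,3]=s["eef_pos"];c["world_to_cam"]=np.linalg.inv(T@c["tool_from_camera"])
print(s["eef_pos"])
f=lambda c,L:proj(c,place(DOCK,L)).round(1).tolist()
pin=lambda a:[[x,-58+140*np.cos(a),35+140*np.sin(a)] for x in(-18,-70)]
for n,k in(("w",c),("s",d)):
    print(n,"pin closed",f(k,pin(0)),"a=.06",f(k,pin(.06)),"plate top home",f(k,[[-67,-20,68],[-67,20,68]]))
u,v=np.array(f(d,[[-20,0,30]])[0]).astype(int)
cr=d["img"][v-60:v+60,u-70:u+70,::-1];print("crop org",u-70,v-60)
a=cv2.resize(c["img"][:,:,::-1],(400,300));b=cv2.resize(cr,(400,343),interpolation=cv2.INTER_CUBIC)
o=np.zeros((343,800,3),np.uint8);o[:300,:400]=a;o[:,400:]=b
cv2.imwrite("pics/f1.png",o)
E
```

```text
[ 0.45003179 -0.04007449  0.24467137]
w pin closed [[258.4, 78.8], [258.2, 122.8]] a=.06 [[258.7, 78.1], [258.5, 123.1]] plate top home [[346.4, 121.9], [311.9, 121.8]]
s pin closed [[226.2, 170.5], [214.9, 185.3]] a=.06 [[226.1, 168.6], [214.6, 183.6]] plate top home [[250.0, 195.8], [235.8, 188.4]]
crop org 183 126
```

View pics/f1.png

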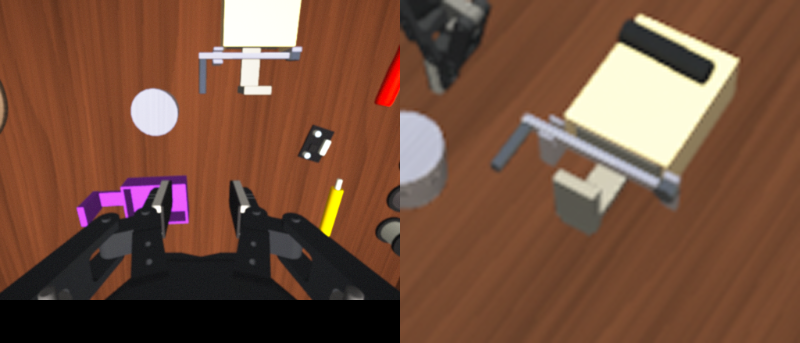

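The pin appears near closed, but the scene view can't tell 0 from about 0.06 rad. I'll press it down with shut fingers and read the contact height (a closed pin top is at z = 41 mm).

```bash
python3 -c "
from h import *
go(place(DOCK,[[-42,82,65]])[0],DOCK[2]-np.pi/2)"
```

```text
t 14.35 tcp [ 0.4495 -0.0374  0.244 ] yaw 2.7 F [0.5 0.9 0. ] w 0.0427 q [-0.18 -0.05  2.01 -0.    1.18 -0.23]
dp [-8.43, 17.9, 0.29] ang [-0.1, 0.3, 0.0]
```

Request:
send_rows(
  fingers=[-1, -1, -1, -1, -1, -1, -1, -1],
  dp=[
    [-4, 2, 0.3],
    [-8.4, 4, 0.3],
    [-8.4, 8, 0.3],
    [-8.4, 12, 0.3],
    [-8.4, 15.5, 0.3],
    [-8.4, 17, 0.3],
    [-8.4, 17.9, 0.3],
    [-8.4, 17.9, 0.3],
  ],
  angular=[
    [0, 0, 0],
    [0, 0, 0],
    [0, 0, 0],
    [0, 0, 0],
    [0, 0, 0],
    [0, 0, 0],
    [0, 0, 0],
    [0, 0, 0],
  ],
)

```text
time: 15.02
eef_pos: [0.4465, 0.0475, 0.0628]
tcp_rot: [[0.048, -0.004, 0.999], [-0.999, -0.0, 0.048], [-0.0, -1.0, -0.004]]
ft_force: [-0.8, -0.4, -0.6]
gripper_width: 0.0002
```

Request:
send_rows(
  fingers=[-1, -1, -1, -1, -1, -1, -1, -1],
  dp=[
    [0, 0.4, 0],
    [0, 0.8, 0],
    [0, 1.2, 0],
    [0, 1.6, 0],
    [0, 1.9, 0],
    [0, 2.1, 0],
    [0, 2.1, 0],
    [0, 2.1, 0],
  ],
  angular=[
    [0, 0, 0],
    [0, 0, 0],
    [0, 0, 0],
    [0, 0, 0],
    [0, 0, 0],
    [0, 0, 0],
    [0, 0, 0],
    [0, 0, 0],
  ],
)

```text
time: 15.68
eef_pos: [0.4465, 0.0475, 0.0419]
tcp_rot: [[0.047, -0.004, 0.999], [-0.999, -0.0, 0.047], [-0.0, -1.0, -0.004]]
ft_force: [0.1, -0.0, 0.5]
gripper_width: -0.0001
```

Request:
send_rows(
  fingers=[-1, -1, -1, -1, -1, -1, -1, -1],
  dp=[
    [0, 0.1, 0],
    [0, 0.2, 0],
    [0, 0.3, 0],
    [0, 0.4, 0],
    [0, 0.5, 0],
    [0, 0.5, 0],
    [0, 0.5, 0],
    [0, 0.5, 0],
  ],
  angular=[
    [0, 0, 0],
    [0, 0, 0],
    [0, 0, 0],
    [0, 0, 0],
    [0, 0, 0],
    [0, 0, 0],
    [0, 0, 0],
    [0, 0, 0],
  ],
)

```text
time: 16.35
eef_pos: [0.4472, 0.0474, 0.0398]
tcp_rot: [[0.048, -0.004, 0.999], [-0.999, -0.0, 0.048], [0.0, -1.0, -0.004]]
ft_force: [-6.9, -1.4, 24.9]
gripper_width: 0.0
```

The fingers stopped at z = 40 mm with 25 N, so the latch is on its hard stop. I withdraw and take a last look.

Request:
send_rows(
  fingers=[-1, -1, -1, -1, -1, -1, -1, -1],
  dp=[
    [0, -1, 0],
    [0, -3, 0],
    [0, -7, 0],
    [0, -11, 0],
    [0, -15, 0],
    [0, -18, 0],
    [4, -20, 0],
    [8, -20, 0],
  ],
  angular=[
    [0, 0, 0],
    [0, 0, 0],
    [0, 0, 0],
    [0, 0, 0],
    [0, 0, 0],
    [0, 0, 0],
    [0, 0, 0],
    [0, 0, 0],
  ],
)

```text
time: 17.02
eef_pos: [0.4555, -0.0309, 0.2455]
tcp_rot: [[0.053, 0.007, 0.999], [-0.999, -0.001, 0.053], [0.002, -1.0, 0.007]]
ft_force: [1.2, -0.4, 0.9]
gripper_width: -0.0002
```

Request:
send_rows(
  fingers=[-1, -1, -1, -1, -1, -1, -1, -1],
  dp=[
    [4, 0, 0],
    [8, 0, 0],
    [12, 0, 0],
    [16, 0, 0],
    [20, 0, 0],
    [22, 0, 0],
    [22, 0, 0],
    [22, 0, 0],
  ],
  angular=[
    [0, 0, 0],
    [0, 0, 0],
    [0, 0, 0],
    [0, 0, 0],
    [0, 0, 0],
    [0, 0, 0],
    [0, 0, 0],
    [0, 0, 0],
  ],
)

```text
time: 17.68
eef_pos: [0.4668, -0.2514, 0.2456]
tcp_rot: [[0.051, 0.007, 0.999], [-0.999, -0.001, 0.051], [0.001, -1.0, 0.007]]
ft_force: [-0.5, -0.1, -0.1]
gripper_width: -0.0003
```

```bash
python3 s.py f2; python3 - <<'E'
from h import *
c=pickle.load(open("pics/top.pkl","rb"))
f=lambda L:((proj(c,place(DOCK,L))-[165,122]+.36)*3.6).round(0).tolist()
print("plate top outer home",f([[-67,-20,68],[-67,20,68]]),"pin",f([[-18,82,41],[-70,82,41]]))
E
```

```text
t 17.68 tcp [ 0.4668 -0.2514  0.2456] yaw 2.9 F [-0.5 -0.1 -0.1] w -0.0003 q [-0.58  0.11  1.85  0.    1.18 -0.63]
dp [-13.64, 21.0, 7.62] ang [-0.3, 90.5, -0.3]
plate top outer home [[314.0, 235.0], [317.0, 294.0]] pin [[248.0, 393.0], [325.0, 390.0]]
```

View pics/f2.png

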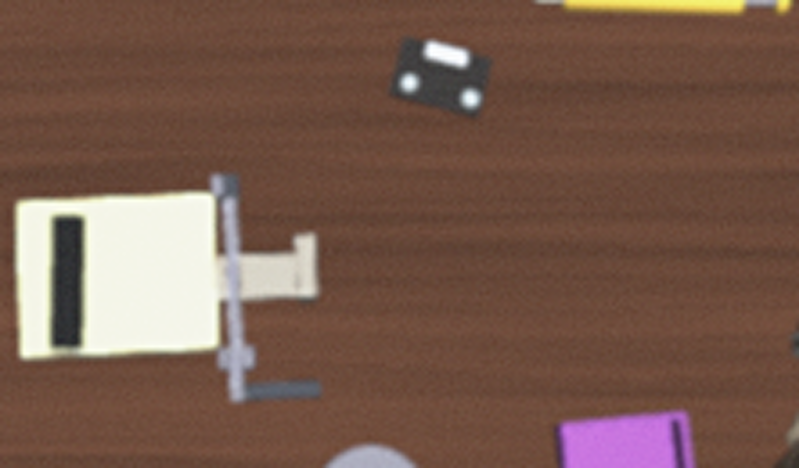

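The handle plate's outer edge, (317,233) to (318,298), matches home, (314,235) to (317,294). The bar lies across the mouth in the catch at (236,357), and the sleeve and black board are unmoved.

```bash
python3 -c "
from cell import robot
print(robot.job_done())"
```

```text
the job is handed in; nothing more can be done
None
```

The tray is in the dock and the latch bar is closed in its catch. I handed the job in at about 18 s on the robot's clock, with the arm clear of everything.

**Tray:** I gripped it by the handle plate, slid it in level and pushed until it stopped against the back (10 N or more). In the last top view the handle's outer edge is within about 1–2 mm of its home position. Both boards were in the tray just before it went in. They can't be seen under the roof now, but nothing touched the tray suddenly on the way.

**Latch:** I pinched the pin and led it over and down to its stop. In the scene view, closed and about 0.06 rad open looked alike, so I pressed on the pin with the shut fingers. They stopped at z = 40 mm under 25 N, against an expected 41 mm when closed, so the bar is on its hard stop. The top view shows it lying in the catch.

**Forces and surroundings:** The highest force I read was 34 N at the wrist, when the latch met its stop. The sleeve, the black board and the visible parts of the tin, pump and purple tray had not moved in the last view. I didn't look again at the meter, detergent and screwdriver from the top after the latch closed; the arm never went down near them.

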